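# Turn the scale pan to its pin and seat it

## Task

The round pan of the small dark-grey check scale is standing proud because the notch in its rim is not over the orange locating pin. Turn the pan round with a fingertip, for example by pushing sideways against one of its upright rubber studs, until the notch is over the pin, then press the pan down until it is fully seated and take your hand away. Do not lift the pan, and leave the brass weights, stamp, mug and tape roll where they stand.

Things in the scene. Friction and masses are not known exactly. Their poses are not given: they have to be found in the camera images.
- check_scale: Small dark-grey check scale, fixed to the worktop: low box 260 x 200 mm, deck 45 mm above the worktop, flat dark console (display, keys, not used) along its front edge. Origin on the worktop under the middle of the box; x points to its back, y to its left, z up. The pan's vertical axis stands at x = +30 mm, y = 0 in this frame.
- pin (a point): Top of the orange locating pin fixed on the deck: 8 mm thick, round-topped, 13 mm high, 78 mm from the pan's axis at the front left of the scale; half hidden beneath the pan's rim. An orange line 20 x 8 mm on the deck points at it from outside.
- notch (a point): Middle of the notch in the pan's rim, at the pan's underside, 78 mm from the axis. The notch is 14 mm wide, cut 10 mm deep into the rim; an orange stripe (36 x 8 mm) on the pan runs radially towards it.
- pan_centre (a point): The pan: aluminium disc with a steel rim, 160 mm across, 5 mm thick (rim 7 mm). This point is the top of the flat steel boss (36 mm across) in its middle, on the axis; 68 mm above the worktop while proud, 60 mm when seated. The pan's flat top is 4 mm lower. Its z axis is up and its x axis points to the notch.
- stud_1 (a point): Top of a black rubber stud, 14 mm across, upright, 20 mm high above the pan's top, 55 mm from the axis, at 60 degrees anticlockwise (from above) from the notch. Fixed to the pan and turns with it.
- stud_2 (a point): Top of a black rubber stud, 14 mm across, upright, 20 mm high above the pan's top, 55 mm from the axis, at 180 degrees anticlockwise (from above) from the notch. Fixed to the pan and turns with it.
- stud_3 (a point): Top of a black rubber stud, 14 mm across, upright, 20 mm high above the pan's top, 55 mm from the axis, at 300 degrees anticlockwise (from above) from the notch. Fixed to the pan and turns with it.
- pan_turn (a joint): Turn of the pan about its vertical axis, rad, growing anticlockwise from above. The notch is over the pin at 0 and at every full turn (6.283), within about 0.04 either way; the range -7 to 13 is not limiting. It turns either way with light friction (about 0.08 N m, 1.5 N at a stud) and stays where it is left.
- pan_drop (a joint): Height of the pan on its spindle, m, growing downwards: 0 proud as found, 0.008 fully seated, negative when lifted (it slides up to 30 mm up). It stays where it is left; sliding it takes about 5 N. Pressed with the notch off the pin it stops on the pin after about 1 mm.
- weight_200: Brass check weight, 30 mm across, 40 mm high, standing beside the scale (its left). Origin at the middle of its underside. Bystander.
- weight_100: Brass check weight, 24 mm across, 32 mm high, standing beside the scale (its left). Origin at the middle of its underside. Bystander.
- stamp: Rubber stamp, 52 x 30 mm, 78 mm high, black knob. Origin at the middle of its underside. Bystander.
- mug: Spotted white mug, 82 mm across, 114 mm with its handle, 91 mm high. Origin at its underside. Bystander.
- tape_roll: Roll of grey tape lying flat, 103 mm across, 48 mm high. Origin at the middle of its underside. Bystander.

How it is judged:
By the outcome, as a careful person would: the job done as asked, in the order asked, and still so for the second after the job is handed in, with the robot touching nothing.
It also fails if it takes over 61 s, if anything falls off the work surface, if the arm or the gripper's body presses on something with over 40 N, if the wrist force passes 120 N, or if a joint passes its speed limit or range.

## Robot

A 6-joint arm with a two-finger parallel gripper is mounted at the origin on a cart in front of the work surface, level with it; the furniture and walls round the work are solid. World frame = base frame: x ahead of the robot, y to its left, z up, the work surface at z = 0. Lengths are in m, angles in rad, forces in N, time in s.
With the tool pointing down it reaches from about 0.25 to 0.775 m from the base axis. Payload 4 kg.
Tool frame: the origin (TCP) lies midway between the tips of the shut fingers; the grasp point (between the pads) lies 19 mm behind it; z points along the fingers, x is the direction in which the jaws open and shut, and the axes are right-handed (so a half turn about z gives the same grasp; the last joint's range is limited). The gripper opens to 94 mm and grips with 3 to 60 N. Pads are 16 mm wide; open, the fingers measure 119 mm over their backs; the gripper's body (75 mm by 177 mm) begins 78 mm behind the grasp point.
Start: joints at [1.223, 0.087, 1.371, -0, 1.684, -0.103], TCP at [0.133, 0.534, 0.206] pointing down, gripper open.
Joint ranges: [-3.1, 3.1], [-0.76, 2.03], [0.27, 2.55], [-1.08, 4.22], [0.17, 2.65], [-2.57, 2.57]. Speed limits (rad/s): [2.79, 2.79, 3.14, 3.14, 3.14, 3.14].

## Interface

Orientations are given as [roll, pitch, yaw] about the fixed x, y, z axes, in that order (R = Rz(yaw) Ry(pitch) Rx(roll)).
In Python, from bench import robot, eyes, close_job gives the robot as it stands.
- The arm moves only by the shell command python3 -m jog 'ROWS'. ROWS is JSON, a list of rows, each a list of 3 entries, a list of its own where there are three numbers: the turn, a rotation vector about the tool's x, y, z in degrees, then the shift along the tool's x, y, z in mm, then the closure, from -1 (fully open) to 1 (shut). In form: [[[wx, wy, wz], [x, y, z], claw], ...]. A call has 1 to 5 rows; each row is the pose to reach, as a shift and turn from the pose commanded when the call began, along the tool's axes at that moment; what a row does not reach only later rows make up. A row lasts 1/10 s, in which the tool goes at most 50 mm and 8.59 degrees, less where a joint would pass 70% of its speed; a pose out of reach is approached as far as the arm can. A call with a gripper value outside its range is refused whole. The fingers move at their own pace and stop on an object; the grip force is fixed at half the most. Time passes only in rows, so rows that repeat a pose let the fingers close. It gives the time, the measured TCP pose, the force and the opening at its end, in the units of the state.
- robot.get_obs(): the state, without advancing time (a new reading comes with each control period).
- eyes.snapshot(name): name is "scene" or "top"; returns (picture, depth): 384x512x3 uint8, red, green, blue; 384x512 float32, m along the optical axis (not along the pixel's ray), 0 where there is no reading.
- eyes.camera_params(name): a dict with "mtx" (3x3 intrinsics, pixels), "k1" (the pictures are not rectified: a ray, as slopes to the right and down, at radius r is drawn at 1 + k1 r^2 times it, then the intrinsics apply), "world_to_cam" (4x4, takes a point from world to camera coordinates). Camera axes: x right, y up, looking along -z (the intrinsics and any distortion apply to the point x, -y, -z); pixel columns grow to the right and rows downward; lengths in m; the calibration is good to about 2 mm. A picture is of the moment at which its call begins. camera_params takes no time and is no camera call.
- close_job(): hands the job in, once; it reports no verdict.
The state is a dict: "time": time; "joint_positions": joint angles; "qvel": joint speeds; "joint_torque": joint torques, N m; "tool_pos": TCP position; "ee_rot": TCP orientation; "wrist_force": force on the tool from outside, world axes, zero at the start; "wrist_torque": the same for the moment, N m; "width": finger opening in m.
Only numpy, scipy, OpenCV 4.12 (cv2) and the standard library are available. Lean on these libraries where they do the work, as an engineer would, in place of code of your own. Each camera call takes 0.05 s, during which the arm holds its last target. There are 200 camera calls.

## Working session

There is one attempt and no reset: what is moved stays moved. The work goes in short steps, Python scripts to look and compute and a shell command to move; the robot and the scene stay as the last step left them, time stands still between calls to the robot, and variables do not carry over. Pictures are saved under pics/ and viewed, about 8 in all and at most 12, crops included, and the job is handed in when it is done.

```bash
mkdir -p pics; cat > h.py <<'E'
import numpy as np, cv2
from bench import robot, eyes, close_job
def snap(n,tag):
    p,d=eyes.snapshot(n); cv2.imwrite(f'pics/{tag}.png',p[:,:,::-1]); return p,d
def ray(n,u,v):
    c=eyes.camera_params(n); K=np.array(c['mtx'],float)
    k=float(c['k1'])
    x,y=cv2.undistortPoints(np.array([[[u,v]]],float),K,np.array([k,0,0,0,0.]))[0,0]
    T=np.array(c['world_to_cam']); R=T[:3,:3]; o=-R.T@T[:3,3]
    return o,R.T@np.array([x,-y,-1.])
def onz(n,u,v,z):
    o,d=ray(n,u,v); return o+d*(z-o[2])/d[2]
def proj(n,P):
    c=eyes.camera_params(n);T=np.array(c['world_to_cam']);q=T[:3,:3]@np.array(P)+T[:3,3]
    x,y=q[0]/-q[2],-q[1]/-q[2]; s=1+float(c['k1'])*(x*x+y*y)
    K=np.array(c['mtx']); return K[0,0]*x*s+K[0,2],K[1,1]*y*s+K[1,2]
E
python3 - <<'E'
from h import *
a,_=snap('top','t0'); b,_=snap('scene','s0')
o=robot.get_obs(); print(o['tool_pos'],o['ee_rot'],o['time'],o['width'])
for n,p in(('top',a),('scene',b)):
    hsv=cv2.cvtColor(p,cv2.COLOR_RGB2HSV); m=cv2.inRange(hsv,(5,150,120),(20,255,255))
    N,_,st,ce=cv2.connectedComponentsWithStats(m)
    for i in range(1,N):
        if st[i,4]>8: print(n,st[i],ce[i].round(1),onz(n,*ce[i],.064).round(3),onz(n,*ce[i],.045).round(3))
E
python3 -c "
import cv2,numpy as np
a=cv2.imread('pics/t0.png');cv2.imwrite('pics/both.png',a)"
```

```text
[0.1331388  0.53315606 0.20446242] [-3.14139700e+00  1.91761530e-03  1.32597702e+00] 0.1 0.09369784235590793
top [267  71   8   7  28] [270.4  73.9] [ 0.902 -0.038  0.064] [ 0.911 -0.039  0.045]
top [ 31 132  18   9  72] [ 41.5 136.7] [0.682 0.624 0.064] [0.688 0.635 0.045]
top [181 153   9  10  26] [184.8 157.8] [0.632 0.208 0.064] [0.637 0.211 0.045]
top [161 182   8   4  20] [164.8 183.6] [0.554 0.261 0.064] [0.557 0.266 0.045]
top [369 223  10  17  92] [373. 231.] [ 0.433 -0.341  0.064] [ 0.434 -0.347  0.045]
scene [222 118   4   4  13] [223.4 119.6] [0.661 0.558 0.064] [0.675 0.592 0.045]
scene [283 287  19  15 115] [290.7 294.1] [ 0.409 -0.388  0.064] [ 0.417 -0.377  0.045]
```

View pics/t0.png

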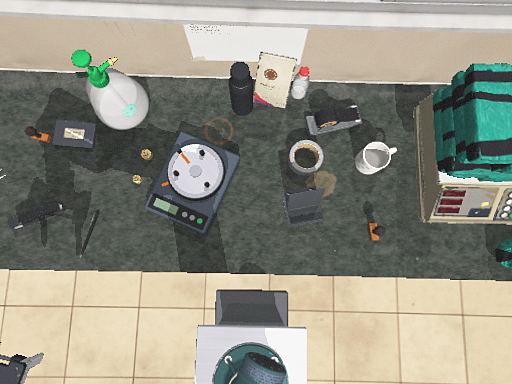

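View pics/s0.png

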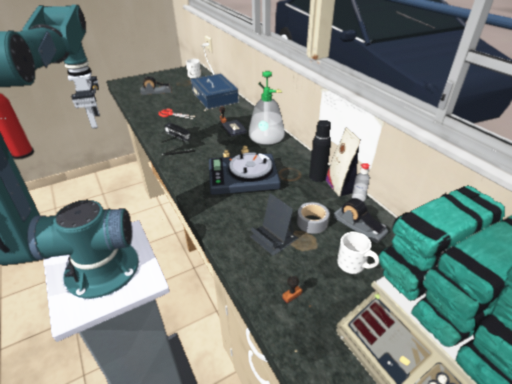

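The top view shows the scale with the pan near (195,171), the pan's stripe at (185,158) and the deck line at (165,184). I'll take an enlarged crop and measurements.

```bash
python3 - <<'E'
from h import *
a=cv2.imread('pics/t0.png')[:,:,::-1].copy()
cv2.imwrite('pics/c0.png',cv2.resize(a[120:245,130:255,::-1],(600,600),interpolation=cv2.INTER_CUBIC))
hsv=cv2.cvtColor(a,cv2.COLOR_RGB2HSV)
roi=np.zeros(a.shape[:2],np.uint8); cv2.circle(roi,(195,171),36,255,-1)
m=cv2.inRange(hsv,(0,0,130),(180,70,255))&roi
cs,_=cv2.findContours(m,cv2.RETR_EXTERNAL,cv2.CHAIN_APPROX_NONE)
c=max(cs,key=cv2.contourArea); e=cv2.fitEllipse(cv2.convexHull(c)); print(e)
C=onz('top',*e[0],.062); print('centre',C)
hull=cv2.convexHull(c)[:,0]; P=np.array([onz('top',*p,.064)[:2] for p in hull]); print('r',np.linalg.norm(P-C[:2],axis=1).round(3))
blk=cv2.inRange(hsv,(0,0,0),(180,255,75))
r2=np.zeros_like(roi); cv2.circle(r2,(195,171),25,255,-1)
N,_,st,ce=cv2.connectedComponentsWithStats(blk&r2)
for i in range(1,N):
    if st[i,4]>5:
        p=onz('top',*ce[i],.078);q=p-C; print(st[i],ce[i],p.round(3),np.hypot(*q[:2]),np.degrees(np.arctan2(q[1],q[0])))
for n,u,v,z in(('stripe',184.8,157.8,.064),('line',164.8,183.6,.045)):
    q=onz('top',u,v,z)-C; print(n,q,np.hypot(*q[:2]),np.degrees(np.arctan2(q[1],q[0])))
E
```

```text
((194.9835662841797, 170.45970153808594), (53.73219680786133, 55.26515579223633), 70.32292175292969)
centre [0.5956456  0.17655953 0.062     ]
r [0.08  0.08  0.081 0.081 0.081 0.08  0.08  0.081 0.081 0.08  0.08  0.08
 0.08  0.08  0.08  0.079 0.08  0.079 0.08  0.079 0.079 0.079 0.08  0.08
 0.081 0.081 0.081]
[200 150   5   6  21] [201.76190476 152.57142857] [0.646 0.157 0.078] 0.05378220107337445 -21.280735407068274
[174 171   5   5  20] [175.75 173.05] [0.583 0.228 0.078] 0.053391828799934524 103.57307311350426
[205 182   4   5  17] [206.58823529 184.11764706] [0.553 0.139 0.078] 0.056636297714597696 -138.31537372601366
stripe [0.0365374  0.03122612 0.002     ] 0.04806300180773883 40.51834798122881
line [-0.03846621  0.08915412 -0.017     ] 0.09709844178521462 113.33814269806196
```

View pics/c0.png

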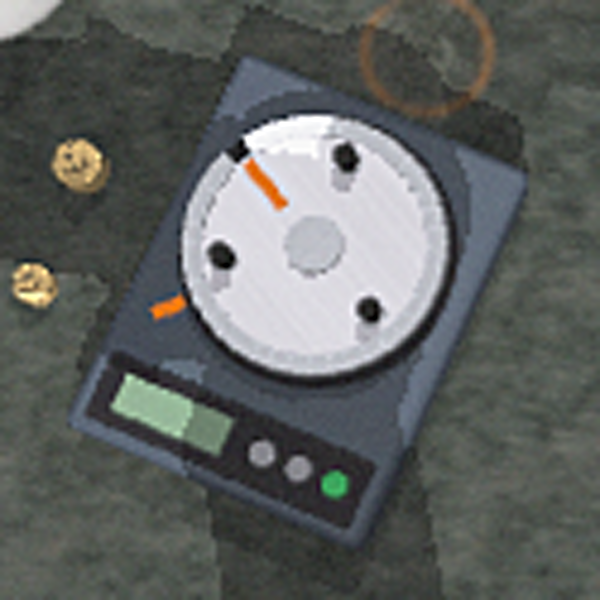

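```bash
cat >> h.py <<'E'
C=np.array([.5956,.1766])
def rel(x,y,z,yaw):
    "shift mm in present tool axes, and turn about tool z in deg, to world target (tool down)"
    from scipy.spatial.transform import Rotation as R
    o=robot.get_obs(); r=R.from_euler('xyz',o['ee_rot']); p=np.array(o['tool_pos'])
    t=R.from_euler('xyz',[np.pi,0,np.radians(yaw)])
    print(np.degrees((r.inv()*t).as_rotvec()).round(1),(1000*r.inv().apply(np.array([x,y,z])-p)).round(1))
def arc(th,d,z,r=.055):
    a=np.radians(th);u=np.array([np.cos(a),np.sin(a)]);t=np.array([-u[1],u[0]])
    p=C+r*u-d*t; rel(p[0],p[1],z,th-180)
E
python3 - <<'E'
from h import *
arc(221,.030,.15); arc(221,.030,.073)
E
```

```text
[ 0.   0.1 35. ] [-261.6  479.    54.9]
[ 0.   0.1 35. ] [-261.5  479.   131.9]
```

```bash
python3 -m jog '[[[0,0,8],[-24,44,0],1],[[0,0,16],[-48,88,0],1],[[0,0,24],[-72,132,10],1],[[0,0,32],[-96,176,20],1],[[0,0,35],[-120,220,30],1]]'
python3 -c "
from h import *
arc(221,.030,.12)"
```

```text
time: 0.6
tool_pos: [0.316, 0.3647, 0.1755]
ee_rot: [-3.142, 0.0, 0.712]
wrist_force: [0.4, -0.1, 0.2]
width: 0.0577
[-0.   0.  -0.2] [ 33.7 295.3  55.5]
```

```bash
python3 -m jog '[[[0,0,0],[6,49,5],1],[[0,0,0],[12,98,15],1],[[0,0,0],[18,147,25],1],[[0,0,0],[24,196,35],1],[[0,0,0],[29,245,45],1]]'
python3 -m jog '[[[0,0,0],[3,46,8],1],[[0,0,0],[3,50,8],1],[[0,0,0],[3,50,8],1]]'
python3 -c "
from h import *
arc(221,.026,.073);arc(221,.026,.073,.055)"
```

```text
time: 1.1
tool_pos: [0.4976, 0.1996, 0.1306]
ee_rot: [-3.141, 0.0, 0.715]
wrist_force: [0.1, 1.8, -0.2]
width: 0.0174
time: 1.4
tool_pos: [0.5317, 0.1644, 0.1223]
ee_rot: [-3.14, 0.002, 0.713]
wrist_force: [0.0, -0.2, -0.1]
width: 0.0005
[-0.1  0.1 -0.2] [ 1.3  6.8 49.3]
[-0.1  0.1 -0.2] [ 1.3  6.8 49.3]
```

```bash
python3 -m jog '[[[0,0,0],[1,5,20],1],[[0,0,0],[1,5,40],1],[[0,0,0],[1,5,49],1],[[0,0,0],[1,5,49],1]]'
python3 - <<'E'
from h import *
a,_=snap('top','t1'); snap('scene','s1')
cv2.imwrite('pics/c1.png',cv2.resize(a[120:245,130:255,::-1],(600,600),interpolation=cv2.INTER_CUBIC))
arc(221,.015,.073)
for th in(226,231,236,241): arc(th,.015,.073)
E
```

```text
time: 1.8
tool_pos: [0.5338, 0.1633, 0.0731]
ee_rot: [-3.14, 0.003, 0.717]
wrist_force: [-0.1, 0.5, 0.5]
width: 0.0005
[ 0.  -0.1  0.1] [-1.  14.3  2.3]
[ 0.  -0.1 -4.9] [-2.1 19.1  2.3]
[ 0.  -0.1 -9.9] [-2.8 24.1  2.3]
[  0.   -0.1 -14.9] [-3.  29.   2.3]
[  0.   -0.1 -19.9] [-2.8 34.   2.3]
```

View pics/c1.png

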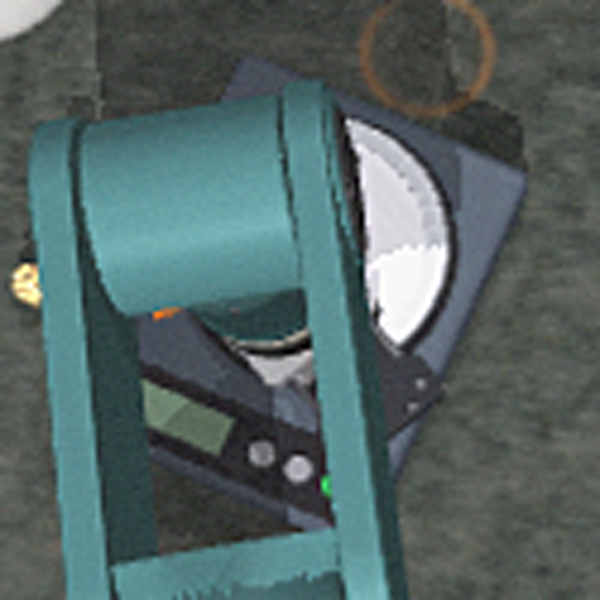

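The arm hides the studs from above (only the pan's right edge near (420,250) is visible). The measured pose is good, so I push.

```bash
python3 -m jog '[[[0,0,0],[-1,10,1],1],[[0,0,0],[-1,14,1],1],[[0,0,-5],[-2,19,1],1],[[0,0,-10],[-3,24,1],1],[[0,0,-15],[-3,29,1],1]]'
python3 -c "
from h import *
for th in(236,241,247,253,259,265): arc(th,.015,.073)"
```

```text
time: 2.4
tool_pos: [0.5531, 0.1386, 0.0745]
ee_rot: [-3.142, -0.002, 0.98]
wrist_force: [-0.9, 1.6, 1.2]
width: 0.0005
[-0.  -0.1  0.2] [ 0.2 -1.   1.5]
[-0.  -0.1 -4.8] [-0.9  3.8  1.4]
[  0.   -0.1 -10.8] [-1.7  9.7  1.4]
[  0.   -0.1 -16.8] [-1.8 15.7  1.4]
[  0.   -0.1 -22.8] [-1.3 21.6  1.4]
[  0.   -0.1 -28.8] [-0.2 27.5  1.4]
```

```bash
python3 -m jog '[[[0,0,-5],[-1,4,0],1],[[0,0,-11],[-2,10,0],1],[[0,0,-17],[-2,16,0],1],[[0,0,-23],[-1,22,0],1],[[0,0,-29],[0,28,0],1]]'
python3 -c "
from h import *
for th in(265,271,277,283,287): arc(th,.015,.073)"
```

```text
time: 2.9
tool_pos: [0.576, 0.1226, 0.0743]
ee_rot: [-3.142, -0.001, 1.487]
wrist_force: [-1.1, 1.3, 0.7]
width: 0.0004
[-0.  -0.1  0.2] [ 0.5 -0.2  1.3]
[-0.  -0.1 -5.8] [-0.8  5.6  1.3]
[  0.   -0.1 -11.8] [-1.5 11.5  1.3]
[  0.   -0.1 -17.8] [-1.5 17.5  1.3]
[  0.   -0.1 -21.8] [-1.2 21.5  1.3]
```

```bash
python3 -m jog '[[[0,0,-6],[-1,6,0],1],[[0,0,-12],[-2,12,0],1],[[0,0,-18],[-2,17,0],1],[[0,0,-22],[-1,21,0],1],[[0,0,-22],[-1,21,0],1]]'
python3 -m jog '[[[0,0,0],[0,-10,0],1],[[0,0,0],[0,-12,-40],1],[[0,0,0],[-45,-12,-60],1],[[0,0,0],[-95,-12,-60],1],[[0,0,0],[-145,-12,-60],1]]'
cat >> h.py <<'E'
def look(tag):
    a,_=snap('top','t'+tag); b,_=snap('scene','s'+tag)
    t=cv2.resize(a[120:245,130:255,::-1],(500,500),interpolation=cv2.INTER_CUBIC)
    s=cv2.resize(b[130:210,195:295,::-1],None,fx=3,fy=5,interpolation=cv2.INTER_CUBIC)[:400]
    o=np.zeros((500,800,3),np.uint8); o[:,:500]=t; o[:400,500:]=s; cv2.imwrite(f'pics/L{tag}.png',o)
    hsv=cv2.cvtColor(a,cv2.COLOR_RGB2HSV); roi=np.zeros(a.shape[:2],np.uint8); cv2.circle(roi,(192,172),36,255,-1)
    N,_,st,ce=cv2.connectedComponentsWithStats(cv2.inRange(hsv,(5,150,120),(20,255,255))&roi)
    cv2.circle(roi,(195,171),25,255,-1); roi[:]=0; cv2.circle(roi,(195,171),25,255,-1)
    M,_,s2,c2=cv2.connectedComponentsWithStats(cv2.inRange(hsv,(0,0,0),(180,255,75))&roi)
    for S,c,z in[(S,c,.064 ) for S,c in zip(st[1:],ce[1:])]+[(S,c,.078) for S,c in zip(s2[1:],c2[1:])]:
        if S[4]>5:
            q=onz('top',*c,z)[:2]-C; q2=onz('top',*c,.045)[:2]-C
            print(S,c.round(1),z,np.hypot(*q).round(4),np.degrees(np.arctan2(q[1],q[0])).round(1),'deck',np.hypot(*q2).round(4),np.degrees(np.arctan2(q2[1],q2[0])).round(1))
E
python3 -c "
from h import *
look('2')"
```

```text
time: 3.4
tool_pos: [0.5973, 0.1193, 0.074]
ee_rot: [3.141, 0.0, 1.866]
wrist_force: [-0.5, -0.6, 0.2]
width: 0.0003
time: 3.9
tool_pos: [0.6279, -0.0234, 0.1356]
ee_rot: [3.138, 0.001, 1.867]
wrist_force: [-0.1, 0.9, 0.3]
width: 0.0005
[174 173  12   5  26] [179.2 174.9] 0.064 0.047 108.4 deck 0.0498 102.9
[161 182   8   4  20] [164.8 183.6] 0.064 0.0942 116.2 deck 0.097 113.3
[179 155   5   5  22] [181.1 157. ] 0.078 0.0528 48.0 deck 0.0633 46.6
[212 163   4   4  14] [213.3 164.6] 0.078 0.0565 -74.2 deck 0.0556 -65.7
[188 186   5   5  20] [189.8 188. ] 0.078 0.0558 170.0 deck 0.052 162.8
```

View pics/L2.png

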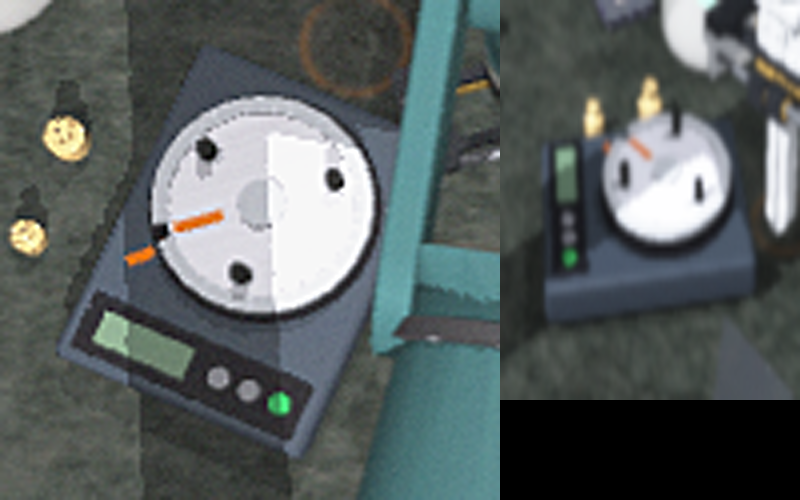

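Pan stays proud; the notch (160,232 in the crop) is still about 5° clockwise of the deck line (140,256). I push that remainder.

```bash
python3 -c "
from h import *
arc(287,.027,.13);arc(287,.027,.073);arc(287,.017,.073);arc(292.5,.015,.073)"
```

```text
[ 0.   0.2 -0.5] [150.7   0.7   3.2]
[ 0.   0.2 -0.5] [150.8   0.7  60.2]
[ 0.   0.2 -0.5] [150.9  10.7  60.2]
[ 0.   0.2 -6. ] [149.8  18.   60.2]
```

```bash
python3 -m jog '[[[0,0,0],[50,0,0],1],[[0,0,0],[100,0,2],1],[[0,0,0],[147,0,10],1],[[0,0,0],[148,0,40],1],[[0,0,0],[148,0,60],1]]'
python3 -c "
from h import *
arc(287,.017,.073);arc(292.5,.015,.073)"
```

```text
time: 4.5
tool_pos: [0.5823, 0.1218, 0.0725]
ee_rot: [-3.141, -0.001, 1.87]
wrist_force: [-0.2, -0.2, 0.3]
width: 0.0007
[-0.  -0.   0.1] [-6.5 11.7 -0.5]
[-0.  -0.  -5.4] [-7.7 19.1 -0.5]
```

```bash
python3 -m jog '[[[0,0,0],[-5,9,0],1],[[0,0,0],[-6,12,0],1],[[0,0,-3],[-6,15,0],1]]'
python3 -c "
from h import *
arc(287,.015,.073);arc(292.5,.015,.073)"
```

```text
time: 4.8
tool_pos: [0.601, 0.1174, 0.0748]
ee_rot: [3.141, 0.001, 1.919]
wrist_force: [-0.1, -0.9, -1.3]
width: 0.0002
[0. 0. 3.] [ 3.4 -2.7  1.8]
[ 0.   0.  -2.5] [1.9 2.6 1.8]
```

```bash
python3 -m jog '[[[0,0,-3],[2,3,0],1],[[0,0,-3],[2,3,0],1],[[0,0,-3],[2,3,0],1]]'
python3 -m jog '[[[0,0,0],[0,-10,0],1],[[0,0,0],[0,-12,-40],1],[[0,0,0],[-45,-12,-60],1],[[0,0,0],[-95,-12,-60],1],[[0,0,0],[-145,-12,-60],1]]'
python3 -c "
from h import *
look('3')"
```

```text
time: 5.1
tool_pos: [0.6035, 0.1205, 0.0749]
ee_rot: [3.139, 0.001, 1.97]
wrist_force: [-0.8, -1.2, 1.6]
width: 0.0007
time: 5.6
tool_pos: [0.6489, -0.0183, 0.1361]
ee_rot: [3.137, 0.002, 1.973]
wrist_force: [0.7, -0.1, -0.3]
width: 0.0004
[174 174  12   6  25] [179.7 176.5] 0.064 0.0471 114.5 deck 0.0493 108.7
[161 182   8   4  20] [164.8 183.6] 0.064 0.0942 116.2 deck 0.097 113.3
[178 156   5   6  22] [180.  158.5] 0.078 0.0521 54.0 deck 0.0624 51.7
[211 161   4   5  15] [212.5 162.7] 0.078 0.056 -68.1 deck 0.056 -59.3
[190 187   5   4  17] [191.9 188.4] 0.078 0.056 176.4 deck 0.0514 169.8
```

View pics/L3.png

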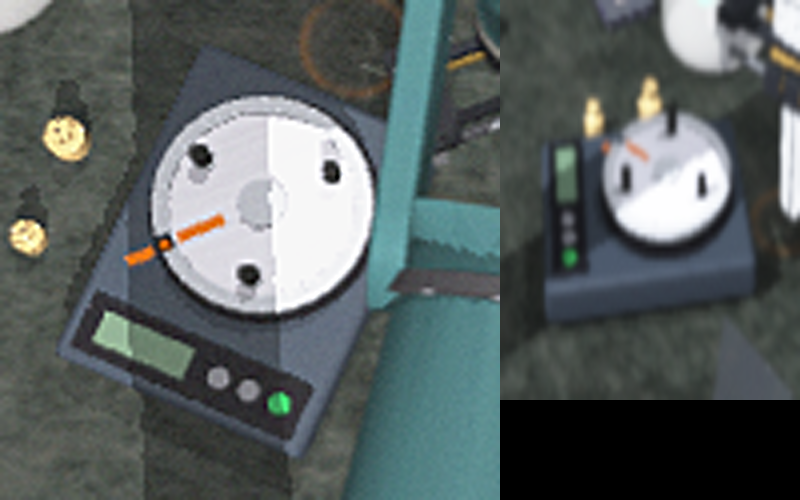

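The notch, stripe, pin and deck line are now in one line (pin visible in the notch at (164,243)), with angles of 114° and 113°. I press on the boss.

```bash
python3 -c "
from h import *
rel(C[0],C[1],.08,113);print(robot.get_obs()['tool_pos'])"
```

```text
[ 0.   0.2 -0.5] [205.6  27.2  53.1]
[ 0.64917423 -0.02354825  0.13372591]
```

```bash
python3 -m jog '[[[0,0,0],[48,6,0],1],[[0,0,0],[96,12,0],1],[[0,0,0],[144,18,0],1],[[0,0,0],[190,25,10],1],[[0,0,0],[202,27,40],1]]'
python3 -m jog '[[[0,0,0],[0,0,12],1],[[0,0,0],[0,0,12],1],[[0,0,0],[0,0,12],1]]'
python3 -c "
from h import *
rel(C[0],C[1],.08,113);o=robot.get_obs();print(o['tool_pos'],o['wrist_force'])"
```

```text
time: 6.2
tool_pos: [0.5943, 0.185, 0.0978]
ee_rot: [3.132, -0.001, 1.976]
wrist_force: [-0.3, -0.5, 0.4]
width: 0.0005
time: 6.5
tool_pos: [0.5943, 0.1781, 0.0819]
ee_rot: [3.141, 0.0, 1.97]
wrist_force: [0.1, -0.8, -0.6]
width: 0.0005
[ 0.   0.  -0.1] [-1.9  0.6  1.9]
[0.59427757 0.17811828 0.08193444] [ 0.14762102 -0.83722994 -0.60409462]
```

Centred over the boss; now descend slowly and press.

```bash
python3 -m jog '[[[0,0,0],[-1,1,6],1],[[0,0,0],[-1,1,11],1],[[0,0,0],[-1,1,14],1],[[0,0,0],[-1,1,17],1],[[0,0,0],[-1,1,17],1]]'
python3 -m jog '[[[0,0,0],[0,0,2],1],[[0,0,0],[0,0,4],1],[[0,0,0],[0,0,6],1],[[0,0,0],[0,0,6],1]]'
```

```text
time: 7.0
tool_pos: [0.5958, 0.1779, 0.0653]
ee_rot: [3.141, 0.001, 1.971]
wrist_force: [-0.4, -0.9, 2.8]
width: 0.0006
time: 7.4
tool_pos: [0.5959, 0.1779, 0.0602]
ee_rot: [3.14, 0.002, 1.971]
wrist_force: [-2.1, -2.7, 6.3]
width: -0.0
```

```bash
python3 -m jog '[[[0,0,0],[0,0,1],1],[[0,0,0],[0,0,2],1],[[0,0,0],[0,0,3],1],[[0,0,0],[0,0,3],1]]'
```

```text
time: 7.8
tool_pos: [0.596, 0.1779, 0.06]
ee_rot: [3.139, 0.002, 1.971]
wrist_force: [-5.5, -3.3, 16.5]
width: 0.0006
```

```bash
python3 -m jog '[[[0,0,0],[0,0,1],1],[[0,0,0],[0,0,2],1],[[0,0,0],[0,0,2],1]]'
python3 -m jog '[[[0,0,0],[0,0,-5],1],[[0,0,0],[0,0,-30],1],[[0,0,0],[0,0,-75],1],[[0,0,0],[-45,0,-80],1],[[0,0,0],[-95,0,-80],1]]'
python3 -m jog '[[[0,0,0],[-50,0,0],1],[[0,0,0],[-100,0,0],1],[[0,0,0],[-100,0,0],1],[[0,0,0],[-100,0,0],1]]'
python3 -c "
from h import *
look('4')
_,d=eyes.snapshot('top')
from h import *
T=np.array(eyes.camera_params('top')['world_to_cam'])
def z(u,v):
    o,r=ray('top',u,v); return (o+r*np.median(d[int(v)-1:int(v)+2,int(u)-1:int(u)+2]))[2]
print('boss',z(*proj('top',[*C,.06])),'deck',z(*proj('top',[C[0]-.09,C[1]-.03,.045])), robot.get_obs()['wrist_force'])"
```

```text
time: 8.1
tool_pos: [0.5961, 0.1779, 0.0599]
ee_rot: [3.139, 0.002, 1.971]
wrist_force: [-8.6, -4.8, 21.9]
width: 0.0005
time: 8.6
tool_pos: [0.634, 0.0924, 0.1365]
ee_rot: [3.136, 0.001, 1.976]
wrist_force: [0.2, 0.1, 0.5]
width: 0.0007
time: 9.0
tool_pos: [0.6713, -0.0018, 0.1322]
ee_rot: [-3.141, -0.002, 1.969]
wrist_force: [-0.1, -0.3, -0.6]
width: 0.0004
[175 174  11   7  25] [180.1 177.1] 0.064 0.0467 117.2 deck 0.0488 111.3
[161 182   8   4  20] [164.8 183.6] 0.064 0.0942 116.2 deck 0.097 113.3
[178 157   5   5  19] [180.2 159. ] 0.078 0.0508 54.9 deck 0.061 52.5
[211 161   4   5  16] [212.7 163.1] 0.078 0.0561 -69.4 deck 0.0559 -60.6
[190 187   5   5  19] [192.4 189. ] 0.078 0.0575 177.9 deck 0.0529 171.8
boss 0.05988205362006083 deck 0.04346245969858886 [-0.80130342 -0.45145789  0.92669311]
```

View pics/L4.png

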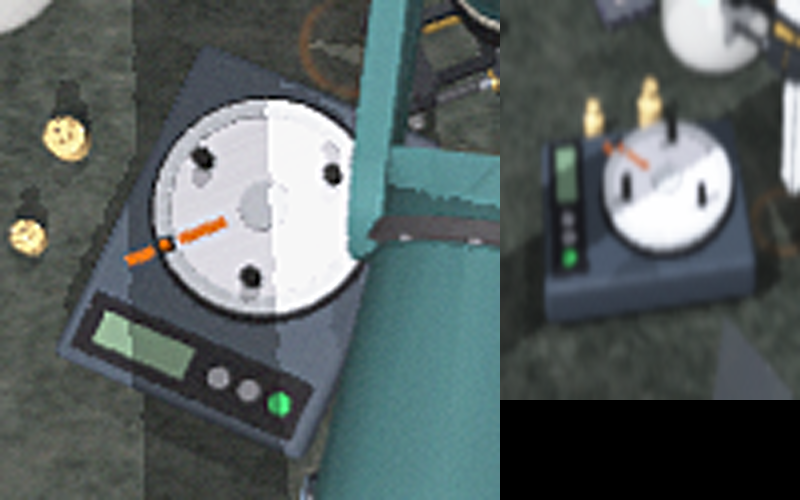

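The pan has dropped (boss at 59.9 mm by depth), the notch is over the pin at about (165,243), the weights are undisturbed and the hand is clear.

```bash
python3 -c "
from h import *
print(close_job())"
```

```text
the job is handed in; nothing more can be done
None
```

The pan is turned, seated and left alone. I pushed one stud sideways with the shut fingertips, about 73° anticlockwise in two passes, until the notch was over the pin. Then I pressed on the boss and withdrew.

- **Alignment:** before pressing, the notch measured about 114° against 113° for the deck line, and the pin was visible inside the notch.
- **Seating:** the press met a hard stop with the fingertip at 60 mm, at about 22 N. After I withdrew, the depth image put the boss at 59.9 mm.
- **Surroundings:** the weights stood where they were in the last picture. The stamp, mug and tape roll were outside the cropped views I looked at, so I did not check them again. The arm did not work on their side of the scale.
- **Hand clear:** the wrist force was near zero with the gripper about 0.19 m from the pan's axis.
- **Disagreement:** after seating, the stripe angle read about 117°. That used the proud pan's height, and the studs read about 115°, so I put the difference down to height and pixel error.

The arm used about 9 s of the 61 s allowed.

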